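# Lay out the parts of an opened power supply

## Task

An opened power supply lies on the bench as a stack. Take it apart from the top down and set each part gently, the right way up, in the middle of its own mat: first the heat sink on the blue mat and the orange-wound transformer on the red mat (these two in either order), then the circuit board on the yellow mat, and last the aluminium housing on the black mat, the board and the housing lying lengthways along their mats. Do not drop anything, and leave the flux bottle and the solder reel where they stand.

Things in the scene. Friction and masses are not known exactly. Their poses are not given: they have to be found in the camera images.
- heat_sink: Black finned heat sink, 34 x 34 mm, 26 mm high (6 mm base, five upright fins that run along its x, so its two y faces are plain fin faces to grip). About 0.06 kg. Starts loose on top of the board, at one end, beside the transformer (12 mm gap, the two side by side along the board's length; their x axes lie along the board's length within about 5 degrees). Origin: centre of its underside; z up.
- transformer: Loose transformer, 34 x 34 mm, 26 mm high: dark grey core with an orange winding in the middle. About 0.11 kg. Starts loose on top of the board, at the other end from the heat sink. Grip on its two y faces (the neighbour stands on its x side). Origin: centre of its underside; z up.
- board: Green circuit board on a solid carrier, 92 mm long (its x) by 62 mm wide (its y), 10 mm thick in all, with tiny flat components on top. About 0.09 kg. Starts loose, centred on the housing (within 4 mm along its length) and parallel to it; it overhangs the housing by 3 mm on each long side. Grip across the 62 mm width. Origin: centre of its underside; z up.
- housing: Closed aluminium housing with grey end caps, a plain block 140 mm long (its x), 56 mm wide (its y), 28 mm high. About 0.35 kg. Lies loose on the bench, the bottom of the stack, its ends showing beyond the board. Grip across the 56 mm width. Origin: centre of its underside; z up.
- blue_mat: Fixed flat silicone mat, 3 mm thick with a thin pale border line, blue, 90 mm (its x) by 90 mm (its y). Origin: centre of its underside, on the bench; z up.
- red_mat: Fixed flat silicone mat, 3 mm thick with a thin pale border line, red, 90 mm (its x) by 90 mm (its y). Origin: centre of its underside, on the bench; z up.
- yellow_mat: Fixed flat silicone mat, 3 mm thick with a thin pale border line, yellow, 130 mm (its x) by 90 mm (its y). Origin: centre of its underside, on the bench; z up.
- black_mat: Fixed flat silicone mat, 3 mm thick with a thin pale border line, black, 170 mm (its x) by 90 mm (its y). Origin: centre of its underside, on the bench; z up.
- flux_bottle: Bystander: small pale dispenser bottle with a pink band and white cap, 35 mm across, 80 mm high with its nozzle, standing on the bench. Origin: centre of its underside.
- solder_reel: Bystander: grey solder reel lying flat, 52 mm across, 36 mm high. Origin: centre of its underside.

How it is judged:
On the way, in this order (a step that is already met when the one before it is completed fails the run):
1. the heat sink is set on the blue mat and the transformer on the red mat, both released (horizontal distance between heat_sink and blue_mat below 0.015 m and z of heat_sink in the frame of blue_mat between 0.001 and 0.006 m and angle between each of heat_sink, transformer's own z axis and vertical below 0.1 rad and contact force between each of heat_sink, transformer and the fingers below 0.1 N and linear speed of each of heat_sink, transformer below 0.02 m/s and horizontal distance between transformer and red_mat below 0.015 m and z of transformer in the frame of red_mat between 0.001 and 0.006 m), for 0.2 s.
2. then the circuit board is set on the yellow mat and released (horizontal distance between board and yellow_mat below 0.015 m and z of board in the frame of yellow_mat between 0.001 and 0.006 m and angle between board's own z axis and vertical below 0.1 rad and contact force between board and the fingers below 0.1 N and linear speed of board below 0.02 m/s and angle between the x axis of board and the x axis of yellow_mat, either way round below 0.25 rad), for 0.2 s.
3. last, the housing is set on the black mat and released (horizontal distance between housing and black_mat below 0.015 m and z of housing in the frame of black_mat between 0.001 and 0.006 m and angle between housing's own z axis and vertical below 0.1 rad and contact force between housing and the fingers below 0.1 N and linear speed of housing below 0.02 m/s and angle between the x axis of housing and the x axis of black_mat, either way round below 0.25 rad), for 0.2 s.
At the end, for the whole second after the job is handed in: Heat sink on blue, transformer on red, board on yellow, housing on black mat: each flat and upright on it, centred within 15 mm, released and at rest; board and housing lengthways along their mats within 0.25 rad (14 degrees), either way round (all of step 1 and all of step 2 and all of step 3); the robot touches nothing.
It fails at once if the flux bottle or the solder reel is moved by more than 20 mm (distance of any of flux_bottle, solder_reel from where it was at the start of the episode above 0.02 m).
It fails at once if a part is dropped or thrown (faster than 0.65 m/s while the fingers do not hold it) ((linear speed of heat_sink above 0.65 m/s and contact force between heat_sink and the fingers below 0.1 N) or (linear speed of transformer above 0.65 m/s and contact force between transformer and the fingers below 0.1 N) or (linear speed of board above 0.65 m/s and contact force between board and the fingers below 0.1 N) or (linear speed of housing above 0.65 m/s and contact force between housing and the fingers below 0.1 N)).
It also fails if it takes over 128 s, if anything falls off the work surface, if the arm or the gripper's body presses on something with over 40 N, if the wrist force passes 120 N, or if a joint passes its speed limit or range.

## Robot

A 6-joint arm with a two-finger parallel gripper is mounted at the origin on the work surface. World frame = base frame: x ahead of the robot, y to its left, z up, the work surface at z = 0. Lengths are in m, angles in rad, forces in N, time in s.
With the tool pointing down it reaches from about 0.3 to 1 m from the base axis. Payload 5.1 kg.
Tool frame: the origin (TCP) lies between the finger pads; the fingertips stand 14 mm ahead of it and the grasp point (between the pads) lies 5 mm behind it (bot.finger_overhang is the z of the fingertips in the tool frame, in m); z points along the fingers, y is the direction in which the jaws open and shut (so a half turn about z gives the same grasp; the last joint's range is limited). The gripper opens to 95 mm and grips with 3 to 60 N. Pads are 20 mm wide; open, the fingers measure 119 mm over their backs; the gripper's body (75 mm by 180 mm) begins 59 mm behind the grasp point.
Start: joints at [1.191, 0.124, 1.65, -0, 1.367, -0.083], TCP at [0.19, 0.622, 0.229] pointing down, gripper open.
Joint ranges: [-2.61, 2.61], [-1.02, 2.33], [0.03, 2.71], [-1.35, 4.49], [0.32, 2.68], [-2.91, 2.91]. Speed limits (rad/s): [2.57, 2.57, 3.14, 3.14, 3.14, 3.14].

## Interface

Orientations are given as [roll, pitch, yaw] about the fixed x, y, z axes, in that order (R = Rz(yaw) Ry(pitch) Rx(roll)).
In Python, from workcell import bot gives the robot as it stands. The module is installed in compiled form; this text tells all that it offers.
- The arm moves only by the shell command python3 -m inch 'ROWS' [FORCE]. ROWS is JSON, a list of rows, each a list of 5 numbers: the closure, from -1 (fully open) to 1 (shut), then the shift along the tool's x, y, z in mm, then the turn about the tool's z in rad. In form: [[hand, dx, dy, dz, twist], ...]. A call has 1 to 10 rows; each row shifts and turns the pose as measured when the row begins, along the tool's axes as they then stand; what a row does not reach is not made up. A row lasts 1/8 s, in which the tool goes at most 62.5 mm and 10.7 degrees, less where a joint would pass 70% of its speed; a pose out of reach is approached as far as the arm can. A call with a gripper value outside its range is refused whole. The fingers move at their own pace and stop on an object; FORCE is the grip in N (left out, the last holds). Time passes only in rows, so rows that do not move let the fingers close. It gives the time, the measured TCP pose, the force and the opening at its end, in the units of the state.
- bot.observe(): the state, without advancing time (a new reading comes with each control period).
- bot.get_image(name): name is "scene" or "top"; returns a dict with "image" (480x640x3 uint8, red, green, blue), "intrinsics" (3x3 intrinsics, pixels), "distortion" ([k1, k2, p1, p2, k3] as OpenCV has them; the pictures are not rectified), "eye" and "attitude" of the camera in the world. Camera axes: x right, y up, looking along -z (the intrinsics and any distortion apply to the point x, -y, -z); pixel columns grow to the right and rows downward; lengths in m; the calibration is good to about 2 mm. A picture is of the moment at which its call begins. There is no depth.
- bot.sign_off(): hands the job in, once; it reports no verdict.
The state is a dict: "clock": time; "joint_pos": joint angles; "joint_velocities": joint speeds; "tau": joint torques, N m; "ee_pos": TCP position; "tool_rot": TCP orientation; "force": force on the tool from outside, world axes, zero at the start; "moment": the same for the moment, N m; "grip_width": finger opening in m.
Only numpy, scipy, OpenCV 4.12 (cv2) and the standard library are available. Lean on these libraries where they do the work, as an engineer would, in place of code of your own. Each camera call takes 0.05 s, during which the arm holds its last target.

## Working session

There is one attempt and no reset: what is moved stays moved. The work goes in short steps, Python scripts to look and compute and a shell command to move; the robot and the scene stay as the last step left them, time stands still between calls to the robot, and variables do not carry over. Pictures are saved under pics/ and viewed, and the job is handed in when it is done.

```bash
mkdir -p pics; python3 - <<'E'
from workcell import bot
import cv2
print(bot.observe())
for n in("scene","top"):
    d=bot.get_image(n); cv2.imwrite(f"pics/{n}0.png",d["image"][:,:,::-1])
    print(n,d["intrinsics"],d["distortion"],d["eye"],d["attitude"])
E
```

```text
{'clock': 0.0, 'joint_pos': array([ 1.19140058e+00,  1.24492533e-01,  1.65162631e+00,  7.14959111e-06,
        1.36749095e+00, -8.26209865e-02]), 'joint_velocities': array([ 3.35793933e-04, -1.75766358e-03, -9.94715120e-05, -7.43985348e-04,
       -1.51337523e-03, -1.60390905e-03]), 'tau': array([-1.04148137e-03, -4.17604923e+01, -3.59930599e+01,  7.74058141e-02,
        4.93439462e-02, -1.90356814e-04]), 'ee_pos': array([0.18990306, 0.62102062, 0.22742334]), 'tool_rot': array([-3.13958298e+00, -1.73443429e-04,  2.84481627e+00]), 'force': array([-0.04333637, -0.27962445,  0.30348638]), 'moment': array([-0.0064527 , -0.02688603, -0.00256842]), 'grip_width': 0.09486232083617974}
scene [[605.10415764   0.         316.01550747]
 [  0.         605.10415764 237.9477776 ]
 [  0.           0.           1.        ]] [-0.17026968  0.          0.          0.          0.        ] [ 1.08356883 -0.83042071  0.78582225] [0.94062124 0.02429948 0.52970965]
top [[516.5413996    0.         323.04360331]
 [  0.         516.5413996  252.62137549]
 [  0.           0.           1.        ]] [0.02478628 0.         0.         0.         0.        ] [0.44477818 0.00945231 1.37897353] [ 0.09832036 -0.01391201 -1.5830155 ]
```

View pics/scene0.png

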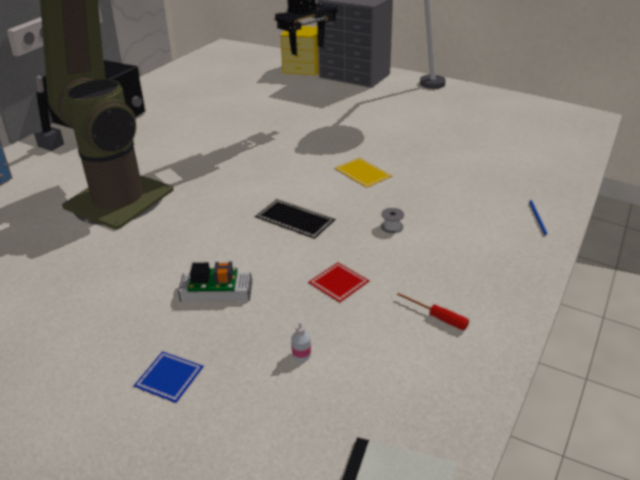

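View pics/top0.png

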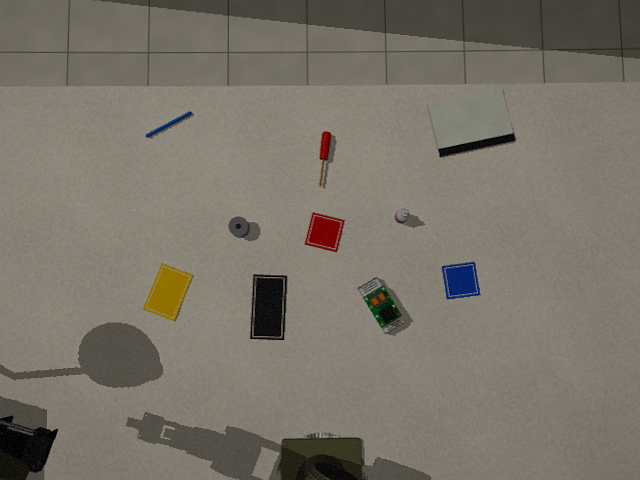

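```bash
cat > h.py <<'E'
import numpy as np, cv2
from scipy.spatial.transform import Rotation as R
from workcell import bot
def cast(d,px,z):
    px=np.asarray(px,float).reshape(-1,1,2)
    u=cv2.undistortPoints(px,d["intrinsics"],np.array(d["distortion"]),).reshape(-1,2)
    v=np.c_[u[:,0],-u[:,1],-np.ones(len(u))]@R.from_euler('xyz',d["attitude"]).as_matrix().T
    e=np.array(d["eye"]); return e+v*((z-e[2])/v[:,2])[:,None]
def proj(d,P):
    M=R.from_euler('xyz',d["attitude"]).as_matrix()
    c=(np.atleast_2d(P)-d["eye"])@M; c[:,1:]*=-1
    return cv2.projectPoints(c,np.zeros(3),np.zeros(3),d["intrinsics"],np.array(d["distortion"]))[0].reshape(-1,2)
def rect(d,mask,z):
    "largest contour -> rect on plane z: centre, sizes(long,short) mm, yaw of long axis deg"
    cs=cv2.findContours(mask.astype(np.uint8),cv2.RETR_EXTERNAL,cv2.CHAIN_APPROX_NONE)[0]
    c=max(cs,key=cv2.contourArea)
    P=cast(d,c.reshape(-1,2),z)[:,:2]
    (x,y),(w,h),a=cv2.minAreaRect((P*1000).astype(np.float32))
    if w<h: w,h,a=h,w,a+90
    return (round(x,1),round(y,1)),(round(w,1),round(h,1)),round((a+90)%180-90,1)
def roi(shape,x0,y0,x1,y1):
    m=np.zeros(shape[:2],bool); m[y0:y1,x0:x1]=1; return m
E
python3 - <<'E'
from h import *
d=bot.get_image("top"); im=d["image"]; f=im.astype(int); r,g,b=f[...,0],f[...,1],f[...,2]
S=im.shape
print("blue",rect(d,(b>r+50)&(b>g+40)&roi(S,430,250,490,310),.003))
print("red",rect(d,(r>g+60)&(r>b+60)&roi(S,295,200,355,260),.003))
print("yellow",rect(d,(r>b+70)&roi(S,130,250,205,330),.003))
print("black",rect(d,(r<70)&roi(S,240,265,300,350),.003))
print("reel/flux",cast(d,[[239,227]],.036),cast(d,[[401,215]],.05))
print("base px",proj(d,[[0,0,0],[.19,.622,.229]]))
cv2.imwrite("pics/crop0.png",cv2.resize(im[265:345,340:420,::-1],None,fx=7,fy=7,interpolation=cv2.INTER_CUBIC))
d2=bot.get_image("scene")
cv2.imwrite("pics/crop1.png",cv2.resize(d2["image"][245:320,165:265,::-1],None,fx=7,fy=7,interpolation=cv2.INTER_CUBIC))
E
```

```text
blue ((503.1, -377.1), (88.7, 88.4), 7.1)
red ((636.8, -15.6), (88.8, 88.4), -14.8)
yellow ((481.7, 400.3), (129.3, 90.2), -21.7)
black ((438.6, 134.7), (169.6, 89.3), -2.8)
reel/flux [[0.64679985 0.20834321 0.036     ]] [[ 0.67202261 -0.21516042  0.05      ]]
base px [[321.36462355 478.3115735 ]
 [ 28.97714435 428.03666657]]
```

View pics/crop0.png

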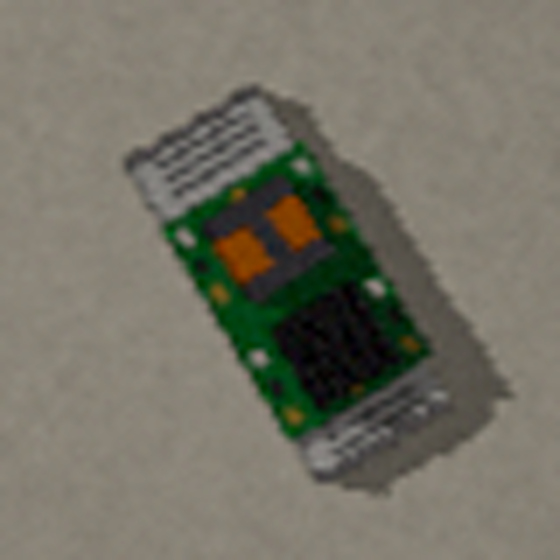

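View pics/crop1.png

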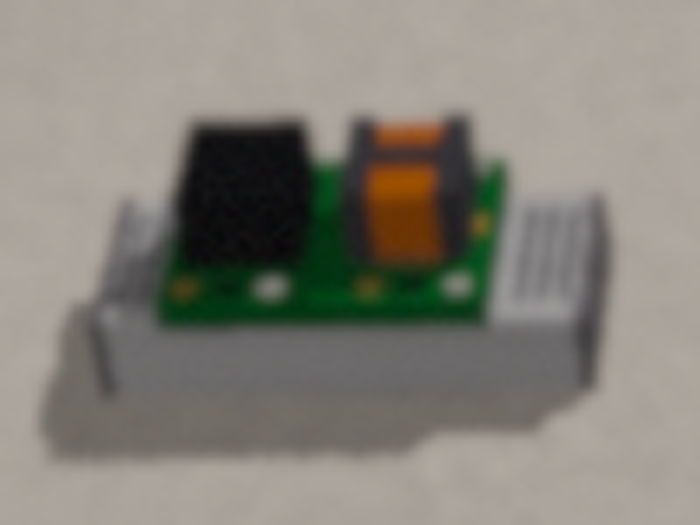

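```bash
python3 - <<'E'
from h import *
d=bot.get_image("top"); im=d["image"]; f=im.astype(int); r,g,b=f[...,0],f[...,1],f[...,2]
S=im.shape; Q=roi(S,350,270,410,340)
def hull(m,z,n):
    ys,xs=np.nonzero(m); P=cast(d,np.c_[xs,ys],z)[:,:2]*1000
    (x,y),(w,h),a=cv2.minAreaRect(P.astype(np.float32)); 
    print(n,round(x,1),round(y,1),round(w,1),round(h,1),a, len(xs))
green=(g>r+20)&(g>b+20)&Q
green=cv2.morphologyEx(green.astype(np.uint8),cv2.MORPH_CLOSE,np.ones((3,3)))
print("board",rect(d,green,.038))
hull(green,.038,"boardhull")
o=(r>b+60)&(r>120)&Q
n,l,s,c=cv2.connectedComponentsWithStats(o.astype(np.uint8))
for i in range(1,n):
    print(s[i],c[i],cast(d,[c[i]],.064)[0].round(4))
blk=(f.max(2)<32)&Q
n,l,s,c=cv2.connectedComponentsWithStats(blk.astype(np.uint8))
for i in range(1,n):
    if s[i,4]>20: print("blk",s[i],c[i],cast(d,[c[i]],.064)[0].round(4)); hull(l==i,.064,"hs")
# manual corners (crop px centre: x/7-0.5+...)
C=lambda p:(np.array(p)+.5)/7-.5+[340,265]
for n,p,z in [("board",[(165,225),(300,143),(432,352),(295,438)],.038),("hs",[(272,315),(360,288),(403,370),(315,408)],.064),("tr",[(203,212),(288,178),(335,250),(252,303)],.064),("house",[(125,162),(255,85),(450,395),(318,478)],.028)]:
    q=cast(d,C(p),z)[:,:2]*1000
    e=q[2]-q[1]; e2=q[0]-q[1]
    print(n,q.mean(0).round(1),np.linalg.norm(e).round(1),np.linalg.norm(e2).round(1),np.degrees(np.arctan2(*( -e[::-1]))).round(1))
E
```

```text
board ((436.6, -161.3), (91.8, 62.5), 30.4)
boardhull 436.6 -161.3 91.8 62.5 30.364952087402344 442
[379 293   6   7  21] [381.42857143 296.0952381 ] [ 0.4617 -0.1574  0.064 ]
[371 298   7   7  24] [374.20833333 300.875     ] [ 0.4498 -0.1387  0.064 ]
blk [379 305  19  19 198] [387.48989899 313.67676768] [ 0.4172 -0.1717  0.064 ]
hs 417.1 -171.5 36.0 35.8 30.00529670715332 198
board [ 436.8 -161.9] 90.6 58.8 31.2
hs [ 416.7 -172.4] 33.1 33.5 26.5
tr [ 456.4 -148.7] 31.0 33.4 32.1
house [ 440.5 -159.1] 135.2 56.7 31.1
```

```bash
cat >> h.py <<'E'
def to(x,y,z,yaw=None):
    s=bot.observe(); M=R.from_euler('xyz',s["tool_rot"]).as_matrix()
    if yaw is not None:
        t=np.degrees(s["tool_rot"][2])-yaw; t=(t+180)%360-180
        print("twist",round(np.radians(t),3))
    print("shift tool mm",((np.array([x,y,z])-s["ee_pos"]*1000)@M).round(1), "pose",(s["ee_pos"]*1000).round(1),np.degrees(s["tool_rot"]).round(1),"F",s["force"].round(1),"w",round(s["grip_width"]*1000,1),"t",s["clock"],"j6",round(s["joint_pos"][5],2))
E
python3 -m inch '[[-1,0,0,0,0.18],[-1,0,0,0,0.18],[-1,0,0,0,0.18],[-1,0,0,0,0.18],[-1,0,0,0,0.18],[-1,0,0,0,0.18],[-1,0,0,0,0.18],[-1,0,0,0,0.18],[-1,0,0,0,0.18],[-1,0,0,0,0.18]]' 20
python3 -c "
from h import *
to(417,-172,150,30.4)"
```

```text
clock: 1.5
ee_pos: [0.1895, 0.6202, 0.2257]
tool_rot: [3.141, 0.005, 0.985]
force: [-0.4, -0.3, -0.1]
grip_width: 0.0952
twist 0.454
shift tool mm [-533.8  627.6   78.9] pose [189.5 620.2 225.7] [179.9   0.3  56.4] F [-0.4 -0.3 -0.1] w 95.2 t 1.5 j6 1.78
```

```bash

python3 -m inch '[[-1,0,0,0,0.17],[-1,0,0,0,0.17],[-1,0,0,0,0.11],[-1,0,0,0,0]]'
python3 -c "
from h import *
to(417,-172,150,30.4)"
```

```text
clock: 2.0
ee_pos: [0.1894, 0.6198, 0.2247]
tool_rot: [3.138, 0.005, 0.52]
force: [0.4, -0.7, 0.0]
grip_width: 0.0949
twist -0.011
shift tool mm [-195.5  799.9   78.9] pose [189.4 619.8 224.7] [179.8   0.3  29.8] F [ 0.4 -0.7  0. ] w 94.9 t 2.0 j6 2.24
```

```bash

python3 -m inch '[[-1,-12,50,0,0],[-1,-12,50,0,0],[-1,-12,50,0,0],[-1,-12,50,0,0],[-1,-12,50,0,0],[-1,-12,50,0,0],[-1,-12,50,0,0],[-1,-12,50,0,0],[-1,-12,50,0,0],[-1,-12,50,0,0]]'
python3 -c "
from h import *
to(417,-172,150,30.4)"
```

```text
clock: 3.25
ee_pos: [0.3421, 0.1163, 0.2276]
tool_rot: [3.135, -0.0, 0.551]
force: [1.2, 0.2, 0.6]
grip_width: 0.095
twist 0.02
shift tool mm [-87.1 284.4  79.4] pose [342.1 116.3 227.6] [179.6  -0.   31.6] F [1.2 0.2 0.6] w 95.0 t 3.25 j6 1.2
```

```bash

python3 -m inch '[[-1,-15,48,10,0],[-1,-15,48,10,0],[-1,-15,48,10,0],[-1,-15,48,10,0],[-1,-14,46,15,0],[-1,-10,36,15,0],[-1,0,0,0,0],[-1,0,0,0,0]]'
python3 - <<'E'
from h import *
to(417,-172,100,30.4)
E
```

```text
clock: 4.25
ee_pos: [0.4174, -0.1736, 0.1606]
tool_rot: [3.13, -0.008, 0.56]
force: [0.3, -0.3, 0.1]
grip_width: 0.0948
twist 0.029
shift tool mm [ 0.  -2.2 60.6] pose [ 417.4 -173.6  160.6] [179.4  -0.5  32.1] F [ 0.3 -0.3  0.1] w 94.8 t 4.25 j6 0.5
```

```bash

python3 -m inch '[[-1,0,-2,25,0.03],[-1,0,0,25,0],[-1,0,0,25,0],[-1,0,0,10,0],[-1,0,0,0,0]]'
python3 - <<'E'
from h import *
to(417,-172,55,30.4)
d=bot.get_image("scene")
cv2.imwrite("pics/s1.png",cv2.resize(d["image"][200:350,140:320,::-1],None,fx=4,fy=4,interpolation=cv2.INTER_CUBIC))
E
```

```text
clock: 4.88
ee_pos: [0.4197, -0.1682, 0.078]
tool_rot: [3.124, -0.013, 0.54]
force: [0.9, 0.6, 0.3]
grip_width: 0.0948
twist 0.009
shift tool mm [-4.6  1.5 23. ] pose [ 419.7 -168.2   78. ] [179.   -0.8  30.9] F [0.9 0.6 0.3] w 94.8 t 4.875 j6 0.53
```

View pics/s1.png

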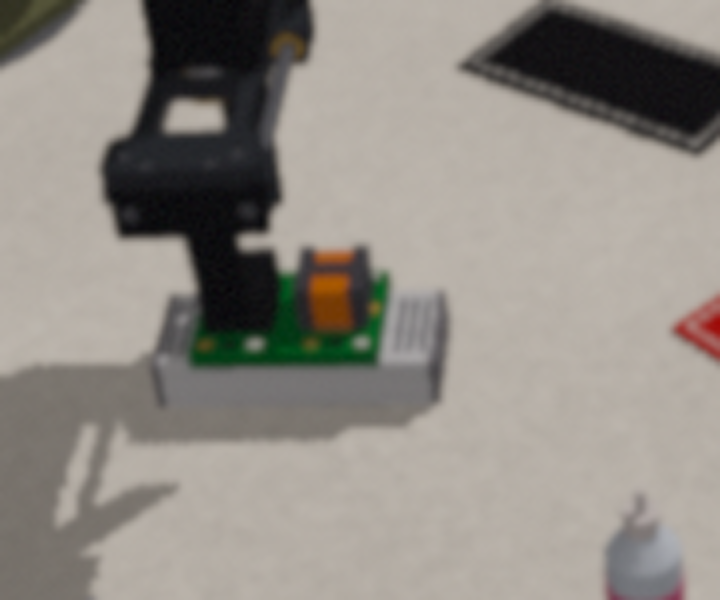

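```bash

python3 -m inch '[[-1,-4,1,8,0],[-1,0,0,8,0],[-1,0,0,5,0],[-1,0,0,0,0],[-1,0,0,0,0]]'
python3 - <<'E'
from h import *
to(417,-172,55,30.4)
E
```

```text
clock: 5.55
ee_pos: [0.419, -0.1725, 0.0585]
tool_rot: [3.119, -0.016, 0.54]
force: [0.3, 0.3, -0.4]
grip_width: 0.0951
twist 0.009
shift tool mm [-1.5 -1.5  3.5] pose [ 419.  -172.5   58.5] [178.7  -0.9  30.9] F [ 0.3  0.3 -0.4] w 95.1 t 5.55 j6 0.52
```

```bash

python3 -m inch '[[1,0,0,3,0],[1,0,0,0,0],[1,0,0,0,0],[1,0,0,0,0],[1,0,0,0,0],[1,0,0,0,0]]' 20
python3 - <<'E'
from h import *
to(417,-172,55,30.4)
E
```

```text
clock: 6.3
ee_pos: [0.4194, -0.1728, 0.0558]
tool_rot: [3.118, -0.017, 0.54]
force: [0.2, -0.4, 0.2]
grip_width: 0.0406
twist 0.009
shift tool mm [-1.7 -1.9  0.8] pose [ 419.4 -172.8   55.8] [178.7  -1.   30.9] F [ 0.2 -0.4  0.2] w 40.6 t 6.3 j6 0.52
```

```bash

python3 -m inch '[[1,0,0,0,0],[1,0,0,0,0],[1,0,0,-20,0],[1,0,0,-25,0],[1,0,0,-25,0]]' 20
python3 - <<'E'
from h import *
to(503,-377,100,7.1)
d=bot.get_image("scene")
cv2.imwrite("pics/s2.png",cv2.resize(d["image"][200:350,140:320,::-1],None,fx=4,fy=4,interpolation=cv2.INTER_CUBIC))
E
```

```text
clock: 6.92
ee_pos: [0.4153, -0.1707, 0.1243]
tool_rot: [3.125, -0.013, 0.54]
force: [-0.0, -1.0, -0.5]
grip_width: 0.0339
twist 0.416
shift tool mm [-31.  221.6  27.6] pose [ 415.3 -170.7  124.3] [179.   -0.7  30.9] F [-0.  -1.  -0.5] w 33.9 t 6.925 j6 0.52
```

View pics/s2.png

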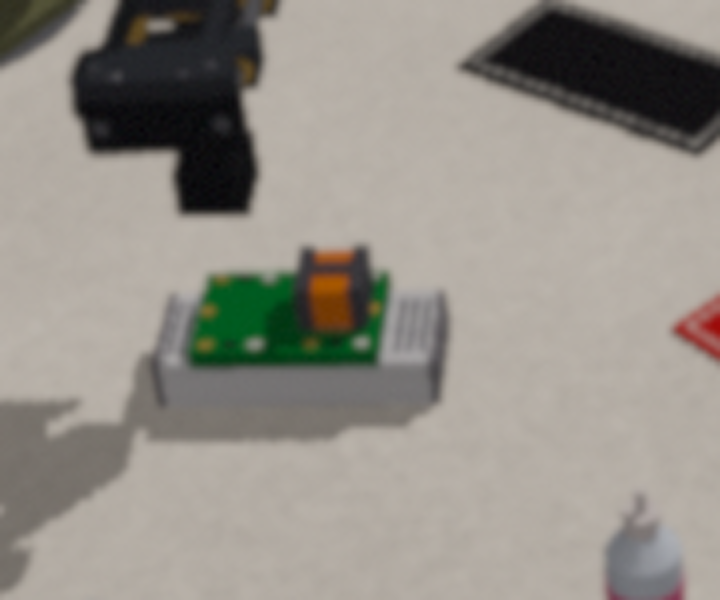

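```bash

python3 -m inch '[[1,-6,40,0,0],[1,-6,45,0,0],[1,-6,45,0,0],[1,-6,45,0,0],[1,-6,40,0,0],[1,0,0,0,0],[1,0,0,0,0]]'
python3 - <<'E'
from h import *
to(504,-376,60,7.1)
E
```

```text
clock: 7.85
ee_pos: [0.504, -0.3766, 0.1282]
tool_rot: [3.121, -0.017, 0.541]
force: [-0.2, 0.8, -0.5]
grip_width: 0.0342
twist 0.417
shift tool mm [-0.9 -1.9 68.2] pose [ 504.  -376.6  128.2] [178.8  -1.   31. ] F [-0.2  0.8 -0.5] w 34.2 t 7.85 j6 0.29
```

```bash

python3 -m inch '[[1,0,-2,25,0],[1,0,0,25,0],[1,0,0,20,0],[1,0,0,15,0],[1,0,0,8,0],[1,0,0,0,0],[1,0,0,0,0]]'
python3 - <<'E'
from h import *
to(504,-376,21,7.1)
d=bot.get_image("scene")
cv2.imwrite("pics/s3.png",cv2.resize(d["image"][300:450,80:260,::-1],None,fx=4,fy=4,interpolation=cv2.INTER_CUBIC))
E
```

```text
clock: 8.72
ee_pos: [0.5052, -0.3717, 0.0329]
tool_rot: [3.12, -0.018, 0.544]
force: [0.3, -1.0, -1.0]
grip_width: 0.0338
twist 0.421
shift tool mm [-3.5  2.8 11.9] pose [ 505.2 -371.7   32.9] [178.8  -1.   31.2] F [ 0.3 -1.  -1. ] w 33.8 t 8.725 j6 0.3
```

View pics/s3.png

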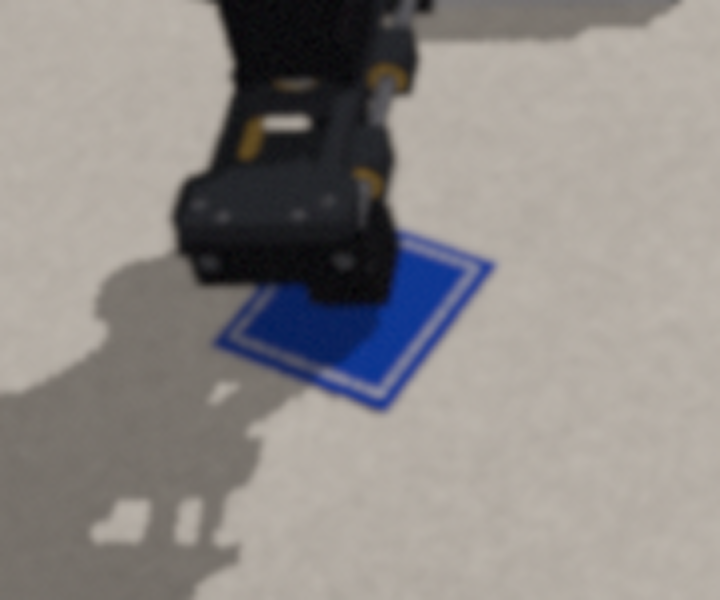

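```bash

python3 -m inch '[[1,-3,3,5,0],[1,-1,1,4,0],[1,0,0,1,0],[1,0,0,0,0]]'
python3 - <<'E'
from h import *
to(504,-376,21,7.1)
E
```

```text
clock: 9.28
ee_pos: [0.5046, -0.3787, 0.0237]
tool_rot: [3.117, -0.018, 0.544]
force: [-0.7, -0.6, -0.8]
grip_width: 0.0344
twist 0.42
shift tool mm [ 0.8 -2.7  2.7] pose [ 504.6 -378.7   23.7] [178.6  -1.   31.2] F [-0.7 -0.6 -0.8] w 34.4 t 9.275 j6 0.29
```

```bash

python3 -m inch '[[1,1,-2,1.5,0],[1,0,0,1,0],[1,0,0,0,0]]'
python3 - <<'E'
from h import *
to(504,-376,21,7.1)
E
```

```text
clock: 9.65
ee_pos: [0.5046, -0.3762, 0.0211]
tool_rot: [3.117, -0.018, 0.544]
force: [-0.3, 0.9, 0.0]
grip_width: 0.0341
twist 0.42
shift tool mm [-0.5 -0.5  0.1] pose [ 504.6 -376.2   21.1] [178.6  -1.1  31.2] F [-0.3  0.9  0. ] w 34.1 t 9.65 j6 0.29
```

```bash

python3 -m inch '[[1,0,0,0.7,0],[1,0,0,0,0]]'
python3 -m inch '[[0.1,0,0,0,0],[-0.3,0,0,0,0],[-1,0,0,0,0],[-1,0,0,0,0],[-1,0,0,0,0],[-1,0,0,-15,0],[-1,0,0,-25,0],[-1,0,0,-30,0],[-1,0,0,-30,0]]'
python3 - <<'E'
from h import *
to(456,-149,130,30.4)
d=bot.get_image("top")
cv2.imwrite("pics/t3.png",cv2.resize(d["image"][230:350,340:500,::-1],None,fx=5,fy=5,interpolation=cv2.INTER_CUBIC))
E
```

```text
clock: 9.9
ee_pos: [0.5048, -0.3763, 0.021]
tool_rot: [3.117, -0.018, 0.544]
force: [-0.5, -0.5, 0.1]
grip_width: 0.0343
clock: 11.02
ee_pos: [0.5008, -0.3743, 0.1235]
tool_rot: [3.121, -0.017, 0.544]
force: [-0.1, -0.2, 0.6]
grip_width: 0.0953
twist 0.014
shift tool mm [  78.4 -215.8   -9.6] pose [ 500.8 -374.3  123.5] [178.8  -1.   31.2] F [-0.1 -0.2  0.6] w 95.3 t 11.025 j6 0.29
```

View pics/t3.png

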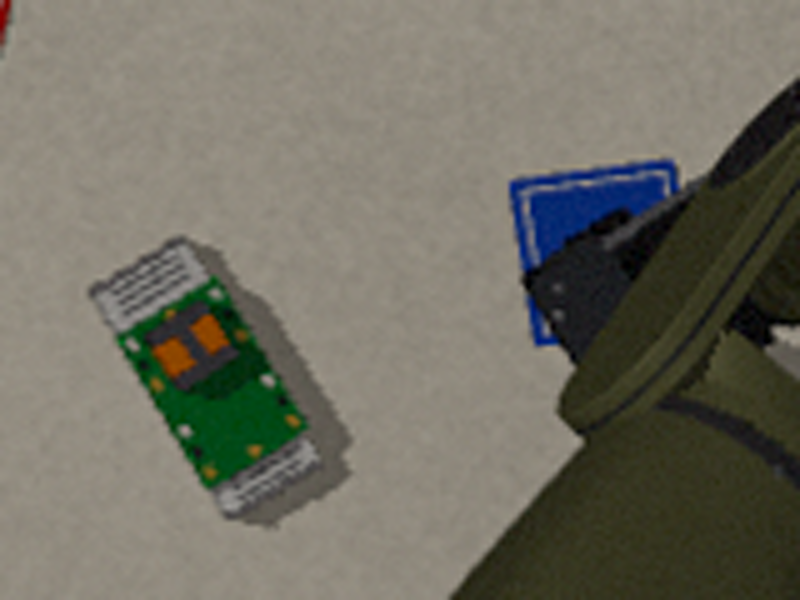

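```bash

python3 -m inch '[[-1,16,-44,0,0],[-1,16,-44,0,0],[-1,16,-44,0,0],[-1,16,-44,0,0],[-1,15,-40,0,0],[-1,0,0,0,0],[-1,0,0,0,0]]'
python3 - <<'E'
from h import *
to(456,-149,55,30.4)
d=bot.get_image("top"); im=d["image"]; f=im.astype(int)
Q=roi(im.shape,435,255,487,305); m=(f.max(2)<45)&Q
print(rect(d,m,.029))
r,b=f[...,0],f[...,2]
print("blue",rect(d,cv2.morphologyEx(((b>r+20)&Q|m).astype(np.uint8),cv2.MORPH_CLOSE,np.ones((3,3))),.003))
cv2.imwrite("pics/t4.png",cv2.resize(im[230:350,340:500,::-1],None,fx=5,fy=5,interpolation=cv2.INTER_CUBIC))
E
```

```text
clock: 11.95
ee_pos: [0.4609, -0.1472, 0.1316]
tool_rot: [3.099, -0.027, 0.543]
force: [0.1, -0.4, -0.1]
grip_width: 0.095
twist 0.012
shift tool mm [-7.2 -4.2 76.3] pose [ 460.9 -147.2  131.6] [177.6  -1.6  31.1] F [ 0.1 -0.4 -0.1] w 95.0 t 11.95 j6 0.61
((501.4, -374.5), (38.9, 34.8), -59.1)
blue ((502.9, -377.1), (90.1, 90.1), -83.0)
```

View pics/t4.png

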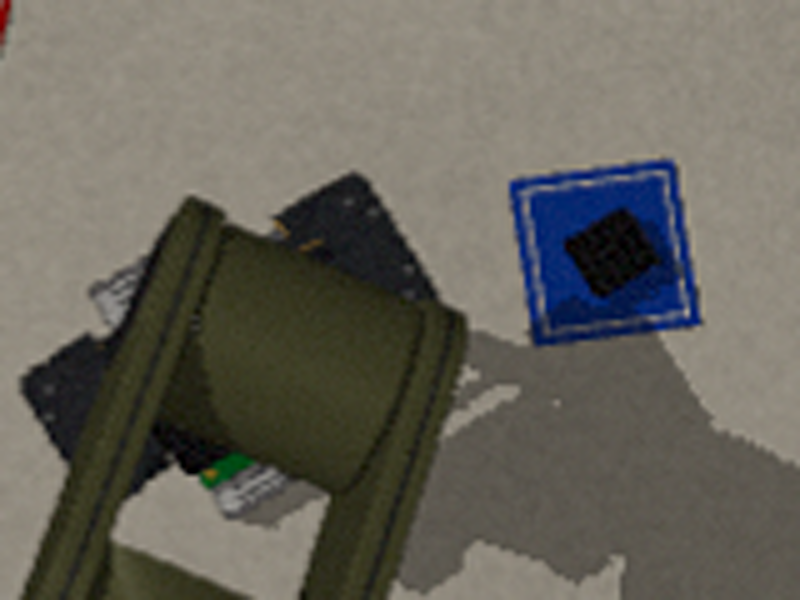

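```bash

python3 -m inch '[[-1,-4,-2,15,0],[-1,-3,-2,20,0],[-1,0,0,20,0],[-1,0,0,10,0],[-1,0,0,0,0]]'
python3 - <<'E'
from h import *
to(456,-149,55,30.4)
E
```

```text
clock: 12.62
ee_pos: [0.4544, -0.1528, 0.0613]
tool_rot: [3.101, -0.025, 0.536]
force: [0.5, -0.8, 0.0]
grip_width: 0.0949
twist 0.006
shift tool mm [ 3.1 -2.7  6.3] pose [ 454.4 -152.8   61.3] [177.7  -1.4  30.7] F [ 0.5 -0.8  0. ] w 94.9 t 12.625 j6 0.6
```

```bash

python3 -m inch '[[-1,3,-2,4,0],[-1,0,0,0,0],[-1,0,0,0,0]]'
python3 - <<'E'
from h import *
to(456,-149,55,30.4)
E
```

```text
clock: 13.0
ee_pos: [0.4574, -0.1501, 0.0584]
tool_rot: [3.099, -0.026, 0.536]
force: [-0.5, -0.3, -0.1]
grip_width: 0.095
twist 0.006
shift tool mm [-0.7 -1.8  3.3] pose [ 457.4 -150.1   58.4] [177.6  -1.5  30.7] F [-0.5 -0.3 -0.1] w 95.0 t 13.0 j6 0.61
```

```bash

python3 -m inch '[[1,0,-1,2,0],[1,0,0,0,0],[1,0,0,0,0],[1,0,0,0,0],[1,0,0,0,0],[1,0,0,0,0],[1,0,0,0,0],[1,0,0,0,0]]' 25
python3 - <<'E'
from h import *
to(456,-149,55,30.4)
E
```

```text
clock: 14.0
ee_pos: [0.4575, -0.1493, 0.0572]
tool_rot: [3.098, -0.027, 0.537]
force: [-0.0, 0.4, 0.7]
grip_width: 0.0342
twist 0.006
shift tool mm [-1.2 -1.1  2.2] pose [ 457.5 -149.3   57.2] [177.5  -1.6  30.7] F [-0.   0.4  0.7] w 34.2 t 14.0 j6 0.61
```

```bash

python3 -m inch '[[1,0,0,-15,0],[1,0,0,-25,0],[1,0,0,-25,0],[1,0,0,-10,0],[1,0,0,0,0]]'
python3 - <<'E'
from h import *
to(638,-16,100,30.4)
d=bot.get_image("scene")
cv2.imwrite("pics/s5.png",cv2.resize(d["image"][180:340,120:320,::-1],None,fx=4,fy=4,interpolation=cv2.INTER_CUBIC))
E
```

```text
clock: 14.62
ee_pos: [0.4535, -0.1473, 0.1362]
tool_rot: [3.098, -0.027, 0.537]
force: [1.1, 0.2, -1.7]
grip_width: 0.0342
twist 0.006
shift tool mm [224.7 -20.4  41.5] pose [ 453.5 -147.3  136.2] [177.5  -1.6  30.7] F [ 1.1  0.2 -1.7] w 34.2 t 14.625 j6 0.61
```

View pics/s5.png

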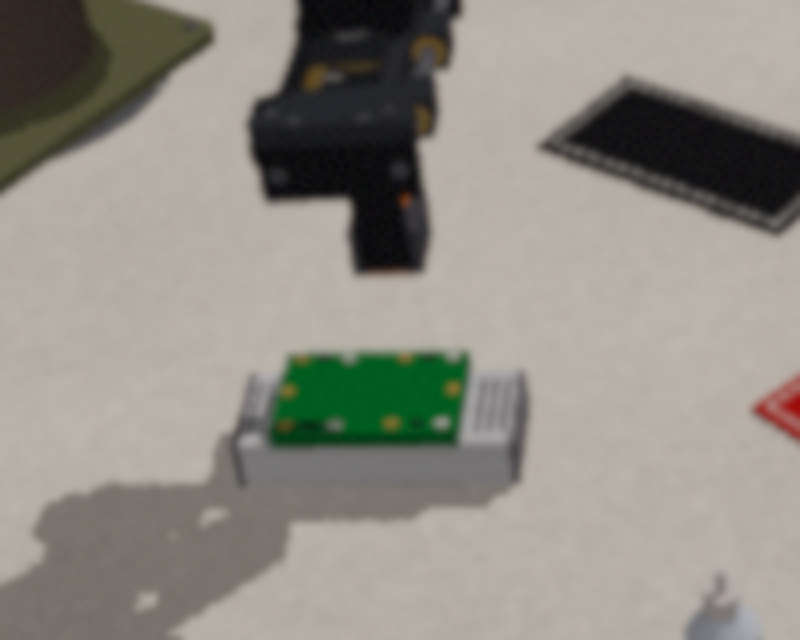

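```bash

python3 -m inch '[[1,40,-4,0,0],[1,45,-4,0,0],[1,45,-4,0,0],[1,45,-4,0,0],[1,45,-4,0,0],[1,0,0,0,0],[1,0,0,0,0]]'
python3 - <<'E'
from h import *
to(638,-16,60,30.4)
E
```

```text
clock: 15.55
ee_pos: [0.632, -0.0137, 0.1292]
tool_rot: [3.108, -0.014, 0.534]
force: [0.3, -0.5, -0.2]
grip_width: 0.0342
twist 0.004
shift tool mm [ 3.1  2.7 69.3] pose [632.  -13.7 129.2] [178.1  -0.8  30.6] F [ 0.3 -0.5 -0.2] w 34.2 t 15.55 j6 0.95
```

```bash

python3 -m inch '[[1,3,2,20,0],[1,2,1,25,0],[1,0,0,25,0],[1,0,0,17,0],[1,0,0,6,0],[1,0,0,0,0],[1,0,0,0,0]]'
python3 - <<'E'
from h import *
to(638,-16,22,30.4)
E
```

```text
clock: 16.42
ee_pos: [0.6359, -0.0199, 0.0289]
tool_rot: [3.11, -0.01, 0.529]
force: [-0.3, 0.4, -0.7]
grip_width: 0.0339
twist -0.002
shift tool mm [ 3.7 -2.5  6.8] pose [635.9 -19.9  28.9] [178.2  -0.6  30.3] F [-0.3  0.4 -0.7] w 33.9 t 16.425 j6 0.95
```

```bash

python3 -m inch '[[1,3,-2,3,0],[1,0,0,2,0],[1,0,0,1,0],[1,0,0,0,0]]'
python3 - <<'E'
from h import *
to(638,-16,22,30.4)
E
```

```text
clock: 16.92
ee_pos: [0.6395, -0.0164, 0.0249]
tool_rot: [3.108, -0.013, 0.529]
force: [-0.2, 0.1, -0.7]
grip_width: 0.0345
twist -0.001
shift tool mm [-1.2 -1.2  2.8] pose [639.5 -16.4  24.9] [178.1  -0.8  30.3] F [-0.2  0.1 -0.7] w 34.5 t 16.925 j6 0.95
```

```bash

python3 -m inch '[[1,0,0,1.5,0],[1,0,0,1,0],[1,0,0,0.5,0],[1,0,0,0,0]]'
python3 - <<'E'
from h import *
to(638,-16,22,30.4)
E
```

```text
clock: 17.42
ee_pos: [0.6398, -0.0166, 0.0225]
tool_rot: [3.107, -0.013, 0.529]
force: [0.0, 0.2, -0.6]
grip_width: 0.0344
twist -0.001
shift tool mm [-1.3 -1.4  0.4] pose [639.8 -16.6  22.5] [178.   -0.8  30.3] F [ 0.   0.2 -0.6] w 34.4 t 17.425 j6 0.95
```

```bash

python3 -m inch '[[1,0,0,1,0],[1,0,0,0.5,0],[1,0,0,0,0]]'
```

```text
clock: 17.8
ee_pos: [0.6403, -0.0166, 0.0224]
tool_rot: [3.107, -0.014, 0.529]
force: [-1.4, 0.5, 1.3]
grip_width: 0.0341
```

```bash

python3 -m inch '[[0.1,0,0,0,0],[-0.3,0,0,0,0],[-1,0,0,0,0],[-1,0,0,0,0],[-1,0,0,0,0],[-1,0,0,-15,0],[-1,0,0,-25,0],[-1,0,0,-30,0],[-1,0,0,-30,0]]'
python3 - <<'E'
from h import *
to(436.6,-161.3,110,30.4)
E
```

```text
clock: 18.92
ee_pos: [0.6358, -0.0142, 0.124]
tool_rot: [3.109, -0.011, 0.529]
force: [0.4, 0.3, 0.0]
grip_width: 0.0951
twist -0.002
shift tool mm [-246.3   26.1   12.2] pose [635.8 -14.2 124. ] [178.2  -0.6  30.3] F [0.4 0.3 0. ] w 95.1 t 18.925 j6 0.95
```

```bash

python3 - <<'E'
from h import *
d=bot.get_image("top"); im=d["image"]; f=im.astype(int); r,g,b=f[...,0],f[...,1],f[...,2]
Q=roi(im.shape,350,270,410,340)
green=cv2.morphologyEx(((g>r+20)&(g>b+20)&Q).astype(np.uint8),cv2.MORPH_CLOSE,np.ones((5,5)))
print("board",rect(d,green,.038))
cv2.imwrite("pics/t6.png",cv2.resize(im[200:350,300:500,::-1],None,fx=4,fy=4,interpolation=cv2.INTER_CUBIC))
d=bot.get_image("scene"); im=d["image"]
cv2.imwrite("pics/s6.png",cv2.resize(im[220:380,140:380,::-1],None,fx=3.3,fy=3.3,interpolation=cv2.INTER_CUBIC))
E
```

```text
board ((436.5, -161.5), (92.4, 62.7), 30.4)
```

View pics/t6.png

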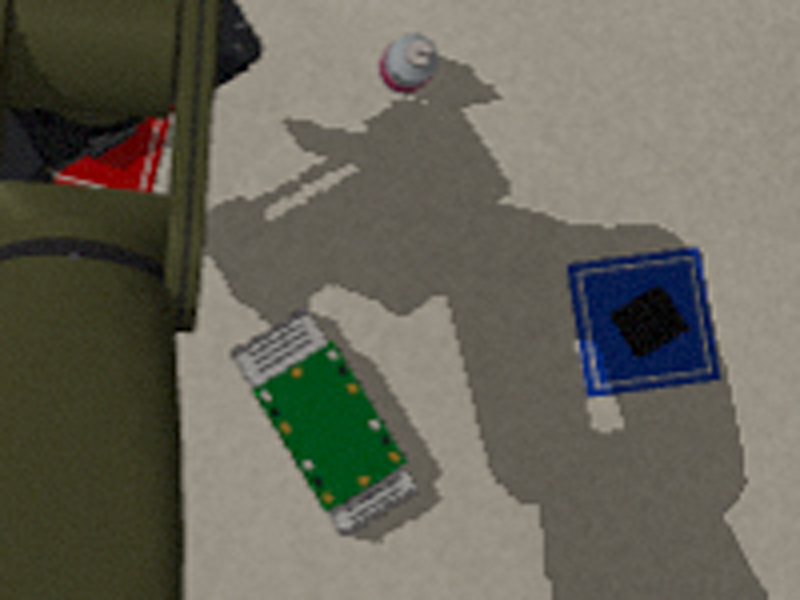

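View pics/s6.png

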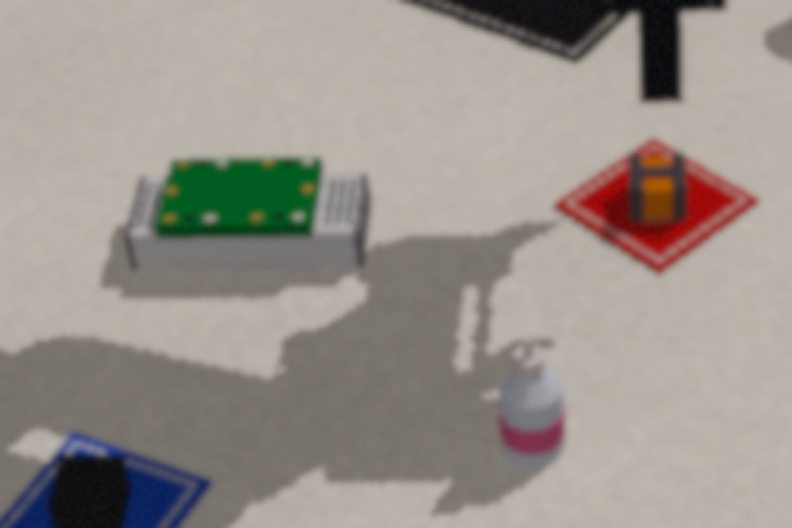

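```bash

python3 -m inch '[[-1,-45,5,0,0],[-1,-50,5,0,0],[-1,-50,5,0,0],[-1,-50,5,0,0],[-1,-48,4,0,0],[-1,0,0,0,0],[-1,0,0,0,0]]'
python3 - <<'E'
from h import *
to(436.5,-161.5,44,30.4)
E
```

```text
clock: 19.9
ee_pos: [0.4356, -0.1609, 0.1232]
tool_rot: [3.103, -0.019, 0.531]
force: [0.6, -0.4, 0.3]
grip_width: 0.0948
twist 0.0
shift tool mm [-1.  -2.  79.1] pose [ 435.6 -160.9  123.2] [177.8  -1.1  30.4] F [ 0.6 -0.4  0.3] w 94.8 t 19.9 j6 0.58
```

```bash

python3 -m inch '[[-1,-1,-2,20,0],[-1,0,0,25,0],[-1,0,0,18,0],[-1,0,0,5,0],[-1,0,0,0,0],[-1,0,0,0,0]]'
python3 - <<'E'
from h import *
to(436.5,-161.5,45,30.4)
E
```

```text
clock: 20.65
ee_pos: [0.442, -0.1588, 0.0551]
tool_rot: [3.1, -0.022, 0.538]
force: [-0.9, -0.2, 0.2]
grip_width: 0.095
twist 0.007
shift tool mm [-6.3 -0.9 10. ] pose [ 442.  -158.8   55.1] [177.6  -1.3  30.8] F [-0.9 -0.2  0.2] w 95.0 t 20.65 j6 0.58
```

```bash

python3 -m inch '[[-1,-5,-1,4,0],[-1,-1,0,4,0],[-1,0,0,0,0],[-1,0,0,0,0]]'
python3 - <<'E'
from h import *
to(436.5,-161.5,45,30.4)
E
```

```text
clock: 21.15
ee_pos: [0.4371, -0.162, 0.048]
tool_rot: [3.098, -0.024, 0.538]
force: [0.3, 0.2, 0.1]
grip_width: 0.095
twist 0.007
shift tool mm [-0.4 -0.9  3. ] pose [ 437.1 -162.    48. ] [177.5  -1.4  30.8] F [0.3 0.2 0.1] w 95.0 t 21.15 j6 0.57
```

```bash

python3 -m inch '[[-1,0,-1,3,0],[-1,0,0,0,0]]'
python3 -m inch '[[1,0,0,0,0],[1,0,0,0,0],[1,0,0,0,0],[1,0,0,0,0],[1,0,0,0,0],[1,0,0,0,0]]' 25
```

```text
clock: 21.4
ee_pos: [0.4368, -0.1612, 0.0449]
tool_rot: [3.098, -0.024, 0.538]
force: [0.4, 0.6, -0.3]
grip_width: 0.0947
clock: 22.15
ee_pos: [0.437, -0.1612, 0.045]
tool_rot: [3.097, -0.024, 0.538]
force: [0.3, -0.3, -0.1]
grip_width: 0.062
```

Lift gently.

```bash

python3 -m inch '[[1,0,0,-8,0],[1,0,0,-15,0],[1,0,0,-20,0],[1,0,0,-25,0],[1,0,0,0,0],[1,0,0,0,0]]'
python3 - <<'E'
from h import *
to(481.7,400.3,110,-21.7)
d=bot.get_image("scene")
cv2.imwrite("pics/s7.png",cv2.resize(d["image"][180:340,120:320,::-1],None,fx=4,fy=4,interpolation=cv2.INTER_CUBIC))
E
```

```text
clock: 22.9
ee_pos: [0.4338, -0.1593, 0.1176]
tool_rot: [3.096, -0.025, 0.538]
force: [0.6, 0.9, -1.3]
grip_width: 0.0616
twist 0.917
shift tool mm [ 327.5 -456.3   -5. ] pose [ 433.8 -159.3  117.6] [177.4  -1.4  30.8] F [ 0.6  0.9 -1.3] w 61.6 t 22.9 j6 0.57
```

View pics/s7.png

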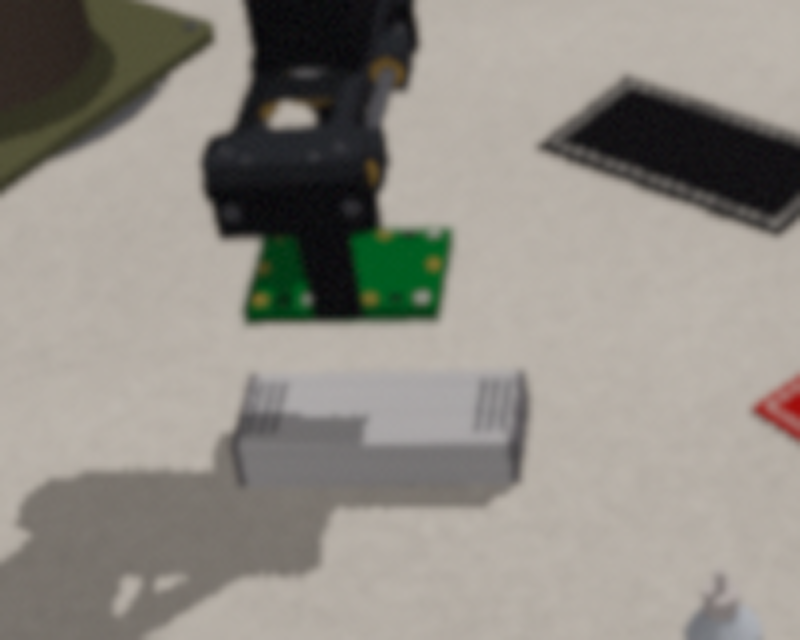

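```bash

python3 -m inch '[[1,15,-20,0,0],[1,25,-35,0,0],[1,28,-39,0,0],[1,28,-39,0,0],[1,28,-39,0,0],[1,28,-39,0,0],[1,28,-39,0,0],[1,28,-39,0,0],[1,28,-39,0,0],[1,20,-28,0,0]]'
python3 - <<'E'
from h import *
to(481.7,400.3,110,-21.7)
E
```

```text
clock: 24.2
ee_pos: [0.4682, 0.2883, 0.0964]
tool_rot: [3.102, -0.011, 0.532]
force: [0.5, -1.2, -1.4]
grip_width: 0.0616
twist 0.91
shift tool mm [ 68.6 -89.1 -16.4] pose [468.2 288.3  96.4] [177.7  -0.6  30.5] F [ 0.5 -1.2 -1.4] w 61.6 t 24.2 j6 1.53
```

```bash

python3 -m inch '[[1,25,-32,-6,0],[1,25,-32,-6,0],[1,15,-20,-4,0],[1,0,0,0,0.12],[1,0,0,0,0.17],[1,0,0,0,0.17],[1,0,0,0,0.17],[1,0,0,0,0.15],[1,0,0,0,0.1],[1,0,0,0,0]]'
python3 - <<'E'
from h import *
to(481.7,400.3,60,-21.7)
E
```

```text
clock: 25.45
ee_pos: [0.4741, 0.3968, 0.0925]
tool_rot: [3.104, -0.023, -0.371]
force: [-0.0, 0.1, -0.9]
grip_width: 0.0615
twist 0.008
shift tool mm [ 5.1 -7.2 32.4] pose [474.1 396.8  92.5] [177.9  -1.3 -21.3] F [-0.   0.1 -0.9] w 61.5 t 25.45 j6 2.59
```

```bash

python3 -m inch '[[1,5,-5,15,0],[1,0,-3,18,0],[1,0,0,15,0],[1,0,0,8,0],[1,0,0,0,0],[1,0,0,0,0]]'
python3 - <<'E'
from h import *
to(481.7,400.3,20,-21.7)
E
```

```text
clock: 26.2
ee_pos: [0.4812, 0.3991, 0.0291]
tool_rot: [3.1, -0.02, -0.368]
force: [-0.9, -0.2, -0.7]
grip_width: 0.0617
twist 0.011
shift tool mm [-0.1 -1.7  9.1] pose [481.2 399.1  29.1] [177.6  -1.2 -21.1] F [-0.9 -0.2 -0.7] w 61.7 t 26.2 j6 2.59
```

```bash

python3 -m inch '[[1,0,-1,4,0],[1,0,0,2,0],[1,0,0,1,0],[1,0,0,0,0]]'
python3 - <<'E'
from h import *
to(481.7,400.3,20,-21.7)
d=bot.get_image("scene")
cv2.imwrite("pics/s8.png",cv2.resize(d["image"][110:230,280:440,::-1],None,fx=5,fy=5,interpolation=cv2.INTER_CUBIC))
E
```

```text
clock: 26.7
ee_pos: [0.4825, 0.4005, 0.0235]
tool_rot: [3.103, -0.022, -0.367]
force: [-0.2, -1.0, -0.2]
grip_width: 0.062
twist 0.011
shift tool mm [-0.8  0.4  3.5] pose [482.5 400.5  23.5] [177.8  -1.3 -21.1] F [-0.2 -1.  -0.2] w 62.0 t 26.7 j6 2.59
```

View pics/s8.png

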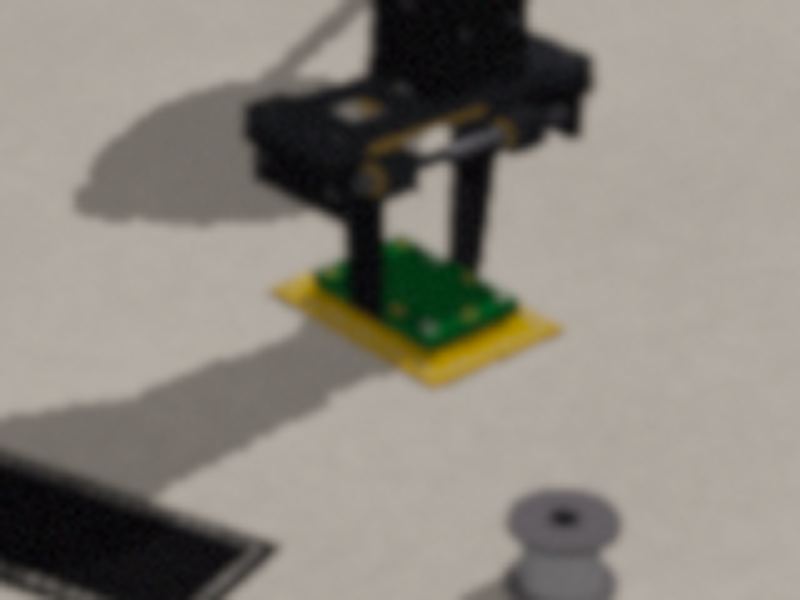

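The board hovers just above the middle of the yellow mat (crop ~415,295), aligned lengthways.

```bash

python3 -m inch '[[1,0,0,1.5,0],[1,0,0,1,0],[1,0,0,0.5,0],[1,0,0,0,0]]'
```

```text
clock: 27.25
ee_pos: [0.4827, 0.4004, 0.0205]
tool_rot: [3.103, -0.022, -0.367]
force: [-0.2, -0.3, -1.2]
grip_width: 0.0619
```

```bash

python3 -m inch '[[1,0,0,0.7,0],[1,0,0,0.5,0],[1,0,0,0,0]]'
```

```text
clock: 27.62
ee_pos: [0.4829, 0.4006, 0.0202]
tool_rot: [3.103, -0.022, -0.367]
force: [-0.5, 0.6, -0.3]
grip_width: 0.0619
```

```bash

python3 -m inch '[[-0.5,0,0,0,0],[-1,0,0,0,0],[-1,0,0,0,0],[-1,0,0,0,0],[-1,0,0,0,0],[-1,0,0,-10,0],[-1,0,0,-25,0],[-1,0,0,-30,0],[-1,0,0,-30,0]]'
python3 - <<'E'
from h import *
to(440,-159,100,30.4)
E
```

```text
clock: 28.75
ee_pos: [0.4809, 0.4038, 0.116]
tool_rot: [3.099, -0.02, -0.368]
force: [-0.1, -0.2, -0.4]
grip_width: 0.0954
twist -0.898
shift tool mm [163.7 538.6  42.1] pose [480.9 403.8 116. ] [177.6  -1.1 -21.1] F [-0.1 -0.2 -0.4] w 95.4 t 28.75 j6 2.59
```

```bash

python3 - <<'E'
from h import *
d=bot.get_image("top"); im=d["image"]; f=im.astype(int)
cv2.imwrite("pics/t9.png",cv2.resize(im[265:345,340:420,::-1],None,fx=7,fy=7,interpolation=cv2.INTER_CUBIC))
hsv=cv2.cvtColor(im,cv2.COLOR_RGB2HSV); print(im[300,378],im[305,382],im[300,350])
E
```

```text
[138 136 134] [135 134 131] [146 141 129]
```

View pics/t9.png

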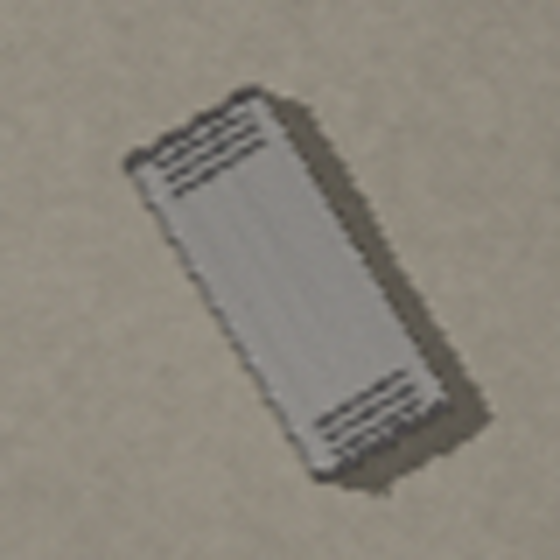

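```bash

python3 - <<'E'
from h import *
d=bot.get_image("top"); im=d["image"]; f=im.astype(int)
m=((f[...,0]-f[...,2])<10)&roi(im.shape,345,270,415,340)
m=cv2.morphologyEx(m.astype(np.uint8),cv2.MORPH_CLOSE,np.ones((3,3)));m=cv2.morphologyEx(m,cv2.MORPH_OPEN,np.ones((3,3)))
print(rect(d,m,.028))
C=lambda p:(np.array(p)+.5)/7-.5+[340,265]
q=cast(d,C([(128,160),(258,88),(448,400),(318,474)]),.028)[:,:2]*1000
print(q.round(1),q.mean(0))
# mats with current check, board
r,g,b=f[...,0],f[...,1],f[...,2]
E
```

```text
((439.4, -159.7), (142.4, 59.0), 30.4)
[[ 485.4 -100.8]
 [ 511.8 -150. ]
 [ 395.2 -217.9]
 [ 368.7 -169. ]] [ 440.28317745 -159.42493177]
```

```bash

python3 -m inch '[[-1,0,0,0,-0.18],[-1,0,0,0,-0.18],[-1,0,0,0,-0.18],[-1,0,0,0,-0.18],[-1,0,0,0,-0.18],[-1,0,0,0,0]]'
python3 - <<'E'
from h import *
to(439.6,-159.7,110,30.4)
E
```

```text
clock: 29.6
ee_pos: [0.4817, 0.4044, 0.1166]
tool_rot: [3.101, 0.017, 0.559]
force: [0.6, -0.6, 0.1]
grip_width: 0.0952
twist 0.029
shift tool mm [-334.9  454.9   31. ] pose [481.7 404.4 116.6] [177.7   1.   32. ] F [ 0.6 -0.6  0.1] w 95.2 t 29.6 j6 1.66
```

```bash

python3 -m inch '[[-1,-20,28,0,0],[-1,-33,45,0,0],[-1,-33,45,0,0],[-1,-33,45,0,0],[-1,-33,45,0,0],[-1,-33,45,0,0],[-1,-33,45,0,0],[-1,-33,45,0,0],[-1,-33,45,0,0],[-1,-26,36,0,0]]'
python3 - <<'E'
from h import *
to(439.6,-159.7,100,30.4)
d=bot.get_image("top"); im=d["image"]; f=im.astype(int); r,g,b=f[...,0],f[...,1],f[...,2]
Q=roi(im.shape,130,250,205,330)
green=cv2.morphologyEx(((g>r+20)&(g>b+20)&Q).astype(np.uint8),cv2.MORPH_CLOSE,np.ones((5,5)))
print("board",rect(d,green,.013))
cv2.imwrite("pics/t10.png",cv2.resize(im[190:350,120:420,::-1],None,fx=2.6,fy=2.6,interpolation=cv2.INTER_CUBIC))
E
```

```text
clock: 30.85
ee_pos: [0.434, -0.1315, 0.1376]
tool_rot: [3.098, 0.015, 0.532]
force: [0.2, -1.0, 0.1]
grip_width: 0.0954
twist 0.001
shift tool mm [-8.9 25.5 38.9] pose [ 434.  -131.5  137.6] [177.5   0.8  30.5] F [ 0.2 -1.   0.1] w 95.4 t 30.85 j6 0.66
board ((480.8, 400.0), (90.4, 62.9), -21.2)
```

View pics/t10.png

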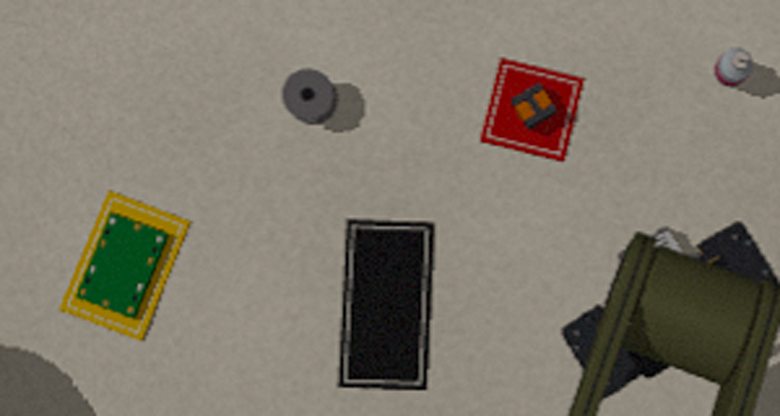

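```bash

python3 -m inch '[[-1,-8,25,15,0],[-1,0,0,20,0],[-1,0,0,20,0],[-1,0,0,0,0],[-1,0,0,0,0]]'
python3 - <<'E'
from h import *
to(439.6,-159.7,22,30.4)
E
```

```text
clock: 31.52
ee_pos: [0.44, -0.1664, 0.0837]
tool_rot: [3.093, 0.015, 0.51]
force: [-0.2, -0.6, 0.0]
grip_width: 0.0953
twist -0.02
shift tool mm [ 3.9 -9.1 61.2] pose [ 440.  -166.4   83.7] [177.2   0.9  29.2] F [-0.2 -0.6  0. ] w 95.3 t 31.525 j6 0.63
```

```bash

python3 -m inch '[[-1,2,-7,10,-0.02],[-1,2,-2,15,0],[-1,0,0,15,0],[-1,0,0,8,0],[-1,0,0,0,0]]'
python3 - <<'E'
from h import *
to(439.6,-159.7,22,30.4)
E
```

```text
clock: 32.15
ee_pos: [0.44, -0.1579, 0.0328]
tool_rot: [3.092, 0.015, 0.532]
force: [0.3, 0.5, -1.1]
grip_width: 0.0952
twist 0.001
shift tool mm [-1.1  0.8 10.8] pose [ 440.  -157.9   32.8] [177.2   0.9  30.5] F [ 0.3  0.5 -1.1] w 95.2 t 32.15 j6 0.63
```

```bash

python3 -m inch '[[-1,-1,1,5,0],[-1,0,0,4,0],[-1,0,0,0,0],[-1,0,0,0,0]]'
python3 -m inch '[[1,0,0,0,0],[1,0,0,0,0],[1,0,0,0,0],[1,0,0,0,0],[1,0,0,0,0],[1,0,0,0,0],[1,0,0,0,0]]' 45
```

```text
clock: 32.65
ee_pos: [0.4405, -0.1605, 0.0241]
tool_rot: [3.091, 0.014, 0.531]
force: [0.2, -0.7, -0.0]
grip_width: 0.0948
clock: 33.52
ee_pos: [0.4409, -0.1605, 0.0247]
tool_rot: [3.09, 0.013, 0.531]
force: [-0.4, -0.0, 0.2]
grip_width: 0.0563
```

```bash

python3 -m inch '[[1,0,0,-5,0],[1,0,0,-10,0],[1,0,0,-18,0],[1,0,0,-20,0],[1,0,0,0,0],[1,0,0,0,0]]'
python3 - <<'E'
from h import *
to(438.6,134.7,75,-2.8)
d=bot.get_image("scene")
cv2.imwrite("pics/s11.png",cv2.resize(d["image"][180:340,120:320,::-1],None,fx=4,fy=4,interpolation=cv2.INTER_CUBIC))
E
```

```text
clock: 34.28
ee_pos: [0.4369, -0.1562, 0.0769]
tool_rot: [3.096, 0.017, 0.531]
force: [0.5, -0.1, -4.2]
grip_width: 0.0562
twist 0.58
shift tool mm [ 148.9 -249.7  -12.1] pose [ 436.9 -156.2   76.9] [177.4   1.   30.4] F [ 0.5 -0.1 -4.2] w 56.2 t 34.275 j6 0.63
```

View pics/s11.png

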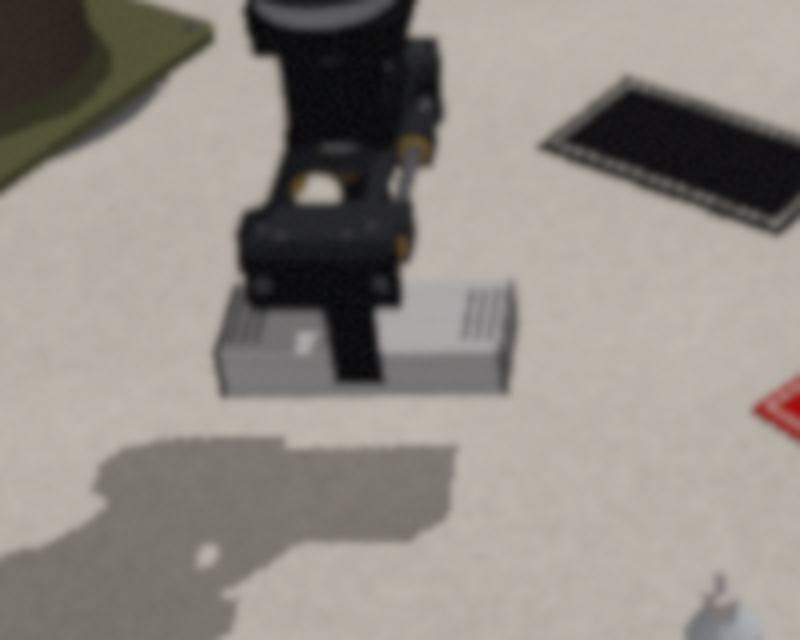

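```bash

python3 -m inch '[[1,12,-20,-5,0],[1,20,-34,-5,0],[1,22,-37,-3,0],[1,22,-37,0,0],[1,22,-37,0,0],[1,20,-34,0,0],[1,16,-27,0,0],[1,8,-12,0,0],[1,0,0,0,0],[1,0,0,0,0]]'
python3 - <<'E'
from h import *
to(438.6,134.7,75,-2.8)
E
```

```text
clock: 35.58
ee_pos: [0.4347, 0.1278, 0.0689]
tool_rot: [3.1, 0.027, 0.528]
force: [0.1, 0.0, -4.4]
grip_width: 0.0561
twist 0.577
shift tool mm [ 6.7 -3.7 -6.4] pose [434.7 127.8  68.9] [177.6   1.6  30.3] F [ 0.1  0.  -4.4] w 56.1 t 35.575 j6 1.26
```

```bash

python3 -m inch '[[1,6,-3,0,0],[1,0,0,0,0.1],[1,0,0,0,0.15],[1,0,0,0,0.15],[1,0,0,0,0.12],[1,0,0,0,0.05],[1,0,0,0,0]]'
python3 - <<'E'
from h import *
to(438.6,134.7,38,-2.8)
E
```

```text
clock: 36.45
ee_pos: [0.4413, 0.1298, 0.0693]
tool_rot: [3.092, -0.003, -0.069]
force: [0.9, 0.5, -3.7]
grip_width: 0.0561
twist -0.02
shift tool mm [-3.1 -6.3 31. ] pose [441.3 129.8  69.3] [ 1.772e+02 -1.000e-01 -3.900e+00] F [ 0.9  0.5 -3.7] w 56.1 t 36.45 j6 1.86
```

```bash

python3 -m inch '[[1,-3,-6,8,0],[1,0,0,12,0],[1,0,0,8,0],[1,0,0,0,0],[1,0,0,0,0]]'
python3 - <<'E'
from h import *
to(438.6,134.7,28,-2.8)
E
```

```text
clock: 37.08
ee_pos: [0.4381, 0.1344, 0.0382]
tool_rot: [3.092, -0.001, -0.068]
force: [-0.8, 0.2, -4.0]
grip_width: 0.0561
twist -0.019
shift tool mm [ 0.5 -0.8 10.2] pose [438.1 134.4  38.2] [ 1.771e+02 -1.000e-01 -3.900e+00] F [-0.8  0.2 -4. ] w 56.1 t 37.075 j6 1.88
```

```bash

python3 -m inch '[[1,0,-1,4,0],[1,0,0,3,0],[1,0,0,1,0],[1,0,0,0,0]]'
python3 -m inch '[[1,0,0,1,0],[1,0,0,0.7,0],[1,0,0,0,0]]'
```

```text
clock: 37.58
ee_pos: [0.4388, 0.1352, 0.0303]
tool_rot: [3.092, -0.002, -0.068]
force: [-0.1, 0.2, -4.4]
grip_width: 0.0558
clock: 37.95
ee_pos: [0.439, 0.1352, 0.0288]
tool_rot: [3.092, -0.003, -0.068]
force: [-0.6, -0.1, -5.1]
grip_width: 0.0562
```

```bash

python3 -m inch '[[1,0,0,0.7,0],[1,0,0,0.5,0],[1,0,0,0,0]]'
python3 -m inch '[[1,0,0,0.7,0],[1,0,0,0.5,0],[1,0,0,0,0]]'
```

```text
clock: 38.33
ee_pos: [0.4393, 0.1351, 0.0282]
tool_rot: [3.092, -0.003, -0.068]
force: [-0.7, -0.0, -1.6]
grip_width: 0.056
clock: 38.7
ee_pos: [0.4394, 0.1351, 0.0277]
tool_rot: [3.092, -0.002, -0.068]
force: [-1.3, -0.3, -0.3]
grip_width: 0.0561
```

Force has gone from −4.4 to about 0, so the housing rests on the mat. Releasing.

```bash

python3 -m inch '[[-0.5,0,0,0,0],[-1,0,0,0,0],[-1,0,0,0,0],[-1,0,0,0,0],[-1,0,0,0,0],[-1,0,0,-10,0],[-1,0,0,-25,0],[-1,0,0,-30,0],[-1,0,0,-40,0],[-1,0,0,-40,0]]'
python3 -m inch '[[-1,-10,50,0,0],[-1,-10,50,0,0],[-1,-10,50,0,0],[-1,-10,50,0,0],[-1,-10,50,0,0],[-1,0,0,0,0],[-1,0,0,0,0]]'
python3 - <<'E'
from h import *
d=bot.get_image("top"); im=d["image"]; f=im.astype(int); r,g,b=f[...,0],f[...,1],f[...,2]
m=(f.min(2)>75)&((r-b)<12)&roi(im.shape,245,268,295,345)
m=cv2.morphologyEx(m.astype(np.uint8),cv2.MORPH_CLOSE,np.ones((5,5)));m=cv2.morphologyEx(m,cv2.MORPH_OPEN,np.ones((5,5)))
print(rect(d,m,.031))
cv2.imwrite("pics/t12.png",cv2.resize(im[190:350,120:500,::-1],None,fx=2.1,fy=2.1,interpolation=cv2.INTER_CUBIC))
d=bot.get_image("scene"); cv2.imwrite("pics/s12.png",d["image"][:,:,::-1])
E
```

```text
clock: 39.95
ee_pos: [0.4386, 0.1422, 0.1765]
tool_rot: [3.092, -0.002, -0.068]
force: [1.4, -0.9, -0.1]
grip_width: 0.0949
clock: 40.83
ee_pos: [0.374, -0.1095, 0.2002]
tool_rot: [3.091, -0.022, -0.065]
force: [0.6, 0.3, -0.2]
grip_width: 0.0948
((439.4, 136.1), (154.5, 72.1), -2.8)
```

View pics/t12.png

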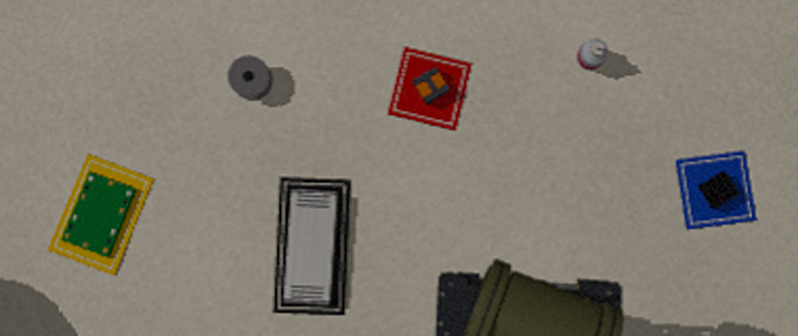

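View pics/s12.png

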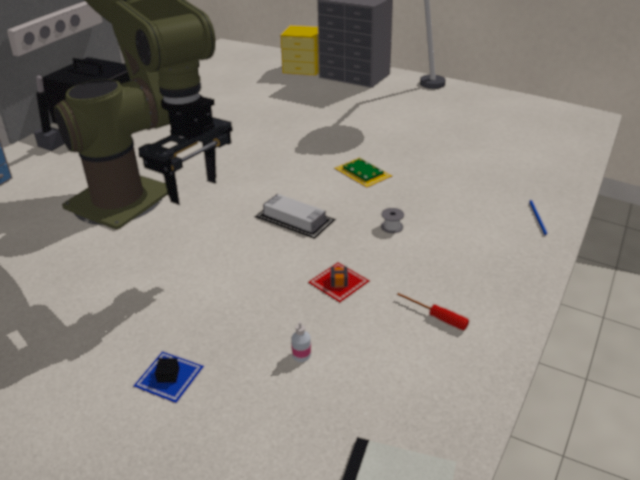

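```bash
python3 -c "
from workcell import bot
print(bot.observe()['joint_velocities'].round(3)); print(bot.sign_off())"
```

```text
[ 0.013  0.007  0.004  0.002 -0.003 -0.002]
the job is handed in; nothing more can be done
None
```

I took the stack apart in order: heat sink to the blue mat, transformer to red, board to yellow, housing to black. I handed the job in at about 41 s, with the gripper open and clear of everything. Nothing was dropped, and the bottle and reel look unmoved in the final pictures.

| Part | Last check | Result |
|---|---|---|
| Heat sink | Measured from the top view | About 3 mm off centre |
| Board | Measured from the top view | About 1 mm off centre, within 0.5° of the mat's length |
| Transformer | By eye, both views | Central and upright on the red mat |
| Housing | By eye (top view), plus released tool pose | Central; tool within 1 mm and about 1° of the mat when released |

- **Housing measurement failed:** the colour mask for its final check also picked up the mat's pale border. It read 154 x 72 mm instead of 140 x 56 mm, so I did not rely on it.
- **Tool tilt:** the tool gradually drifted to about 3° off vertical during the moves. The parts still look flat on their mats.

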